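# Load praline trays into the packing chute

### The arm

A 6-joint arm with a two-finger parallel gripper is mounted at the origin on the work surface. World frame = base frame: x ahead of the robot, y to its left, z up, the work surface at z = 0. Lengths are in m, angles in rad, forces in N, time in s.
With the tool pointing down it reaches from about 0.425 to 0.95 m from the base axis. Payload 3.5 kg.
Tool frame: the origin (TCP) lies between the finger pads; the fingertips stand 19 mm ahead of it and the grasp point (between the pads) is the TCP (ctrl.nose_length is the distance from the TCP to the fingertips, in m); z points along the fingers, y is the line along which they close (so a half turn about z gives the same grasp; the last joint's range is limited). The gripper opens to 85 mm and grips with 20 to 120 N. Pads are 22 mm wide; open, the fingers measure 114 mm over their backs; the gripper's body (76 mm by 85 mm) begins 54 mm behind the grasp point. The pads swing forward as they close: fully open they stand 13 mm farther back than shut.
Start: joints at [1.022, 0.286, 1.577, -0, 1.279, -0.15], TCP at [0.262, 0.622, 0.25] pointing down, gripper open.
Joint ranges: [-2.77, 2.77], [-0.9, 2.22], [0.21, 2.48], [-1.53, 4.67], [0.24, 2.81], [-2.84, 2.84]. Speed limits (rad/s): [2.79, 2.79, 3.14, 3.14, 3.14, 3.14].

### API

Orientations are given as a unit quaternion [x, y, z, w].
In Python, from plant import ctrl gives the robot as it stands.
- The arm moves only by the tool apply_moves, never from a script. Its argument "series" is a list of rows, each a list of 6 numbers: the shift along the world's x, y, z scaled (see below), then the turn, a rotation vector about the world's x, y, z scaled (see below). A call has 1 to 20 rows; each row is the pose to reach, as a shift and turn from the pose commanded when the call began; what a row does not reach only later rows make up. The controller multiplies each number of a shift by 0.8 m and each number of a turn by 45 degrees. A row lasts 1/8 s, in which the tool goes at most 62.5 mm and 10.7 degrees, less where a joint would pass 70% of its speed; a pose out of reach is approached as far as the arm can. A call with a number of a shift or a turn outside -1 to 1 is refused whole. A call with a gripper value outside its range is refused whole. "jaw" is the opening, from 0 (shut) to 1 (fully open), set as the call begins (left out, the last holds). The fingers move at their own pace and stop on an object; "squeeze" is the grip in N (left out, the last holds). Time passes only in rows, so rows that repeat a pose let the fingers close. It gives the time, the measured TCP pose, the force, the opening and the grip force at its end, in the units of the state.
- ctrl.get_state(): the state, without advancing time (a new reading comes with each control period).
- ctrl.read_camera(name): name is "scene" or "top" or "wrist"; returns the picture (384x512x3 uint8, red, green, blue); there is no depth.
- ctrl.get_calibration(name): a dict with "fx", "fy", "cx", "cy" (pixels), "xyz" and "orientation" of the camera in the world; the wrist camera has in their place "hand_eye" (4x4, takes a point from camera to tool coordinates, whose origin is the TCP and whose axes are the flange's). Camera axes: x right, y up, looking along -z (the intrinsics and any distortion apply to the point x, -y, -z); pixel columns grow to the right and rows downward; lengths in m; the calibration is good to about 2 mm. A picture is of the moment at which its call begins: read the wrist's pose just before it. get_calibration takes no time and is no camera call.
- ctrl.sign_off(): hands the job in; it is judged then, once.
Trained networks look in the newest picture that a camera, given by its name, has taken for a name from the list of things; names that differ only in an ending like _2 or _b are one class to them, and where a whole thing is asked for, a point or a joint stands for the part that bears it (a point fixed in the world has none). Each returns a list of dicts, best first, with "p" (0 to 1); they miss things now and then, are a little off and sometimes report something else, mostly with a low value. They report only what shows in the picture. A call takes as long as a camera call. They do not tell look-alikes from the thing itself.
- ctrl.boxes_of(thing, camera): "xy" ([column, row] as shares, 0 to 1, of the picture: columns of its width, rows of its height, amid what is visible of it).
- ctrl.silhouettes(thing, camera): "pixels" (384x512 bool, what is visible of it) and "xy" ([column, row] as shares, 0 to 1, of the picture: columns of its width, rows of its height, amid what is visible of it).
The state is a dict: "time": time; "qpos": joint angles; "dq": joint speeds; "joint_efforts": joint torques, N m; "eef_pos": TCP position; "tcp_rot": TCP orientation; "contact_force": force on the tool from outside, world axes, zero at the start; "wrist_torque": the same for the moment, N m; "opening": opening from 0.0 (shut) to 1.0 (fully open); "finger_force": force on a finger pad.
Only numpy, scipy, OpenCV 4.12 (cv2) and the standard library are available. Lean on these libraries where they do the work, as an engineer would, in place of code of your own. Each camera call takes 0.05 s, during which the arm holds its last target. There are 200 camera calls.

### The job

Load both white praline trays into the sloping steel chute: each must lie flat on the chute's floor with its open side up, one behind the other, slid down so that the lower tray is home against the buffer at the foot and the upper one is right up against it. One tray stands on end in the draining rack and has to be laid down. If a tray does not slide home by itself, push it gently, without bottoming the spring buffer, and leave the other things on the table where they are.

Things in the scene. Friction and masses are not known exactly. Their poses are not given: they have to be found in the camera images.
- tray_flat: white rigid plastic praline tray, 100 x 56 x 34 mm, about 90 g, walls 3 mm, open cells (partitions 11 mm lower than the rim). Lies on the table, open side up. Origin: centre of its underside; x along its 100 mm length, y along its 56 mm width, z out of its open side. End for end it is the same.
- tray_stood: a second, identical tray, same axes, standing on one end in the draining rack's slot with 3 mm play: its x axis points up, its z axis (open side) is level. The end it stands on is 10 mm above the table, its upper end at 110 mm.
- rack: dark steel draining rack, fixed. Origin on the table below the middle of the tray's slot; x level, opposite to the tray's open side. Slot 40 mm along x, 60 mm along y, floor at 10 mm; plates 74 mm wide (y), 4 mm thick, rise to 50 mm at x = -22 and +22 mm; lips at y = +-32 mm rise to 26 mm. Brown cards up to 82 mm high stand behind, x = 29 to 68 mm.
- bed: chute floor, steel, fixed. Origin: centre line of the floor at the resting buffer's face, 52 mm above the table; x uphill along the floor (slope 0.42 rad), y across, z square to the floor, up. Floor x = -30 to 270 mm, upper end open, 64 mm wide between side walls 4 mm thick, tops 10 mm above the floor. Plastic on it is near the limit of sliding: some days it slides, on others it sticks.
- buffer (a joint): spring buffer plate across the foot of the chute, 50 mm wide, from 3 to 29 mm above the floor: how far it is pressed downhill, 0 at rest, 0.012 m is bottomed; 800 N/m (about 8 N at 10 mm).
- lips (a point): upper end of the hold-down lips, floor centre line at x = 80 mm of the bed. From here down to the foot the walls rise to 48 mm and carry inturned lips, undersides 46 mm above the floor, 44 mm gap between them: trays are put in uphill of here and slide in under the lips.
- load_mark (a point): point on the chute floor's centre line at x = 235 mm of the bed: a tray put in with its upper end here lies clear of the hold-down lips and of a tray already home.
- truffle_box: bystander: black square box of red truffles, 100 x 100 x 26 mm, origin at the centre of its underside
- bowl: bystander: steel bowl 130 mm across, 60 mm high
- jar: bystander: jar 70 mm across, 100 mm high
- spatula: bystander: spatula 240 mm long lying on the table
- brush: bystander: brush 200 mm long lying on the table
- carton: bystander: flat sleeved carton 150 x 110 x 44 mm
- tin: bystander: aluminium tin 80 mm across, 60 mm high
Things that resemble listed ones, but are neither listed nor needed, are in the scene too. Leave any blue or turquoise look-alike of the tray_stood alone.

How it is judged:
By the outcome, as a careful person would: the job done as asked, in the order asked, and still so for the second after the job is handed in, with the robot touching nothing.
It also fails if it takes over 72 s, if anything falls off the work surface, if the arm or the gripper's body presses on something with over 40 N, if the wrist force passes 120 N, or if a joint passes its speed limit or range.

## Working session

There is one attempt and no reset: what is moved stays moved. The work goes in short steps, Python scripts to look and compute and a tool call to move; the robot and the scene stay as the last step left them, time stands still between calls to the robot, and variables do not carry over. Pictures are saved under pics/ and viewed, at most 10 in all, crops included, and the job is handed in when it is done.

Besides the shell and the picture viewer there is one more tool, called after ">>>" by a JSON object that holds its "method" and its "body". apply_moves: Moves the arm, as the interface text tells. Shifts and turns lie within -1 to 1; 1 stands for 0.8 m of shift or 45 degrees of turn. Its arguments: {"type":"object","properties":{"series":{"type":"array"},"jaw":{"type":"number"},"squeeze":{"type":"number"}},"required":["series"]}

```bash
ls; mkdir -p pics; python3 - <<'E'
from plant import ctrl
import cv2,numpy as np
print(ctrl.get_state())
ims=[]
for c in ["scene","top"]:
    im=ctrl.read_camera(c); cv2.imwrite(f"pics/{c}0.png",im[:,:,::-1]); print(c,ctrl.get_calibration(c))
    for t in ["tray_flat","tray_stood","rack","bed","buffer","truffle_box"]:
        for d in ctrl.boxes_of(t,c)[:4]: print(c,t,round(d["p"],2),np.round(np.array(d["xy"])*[512,384],1))
print(ctrl.get_calibration("wrist"))
E
```

```text
pics
{'time': 0.0, 'qpos': array([ 1.02199834e+00,  2.87209330e-01,  1.57821185e+00,  6.61395666e-06,
        1.27864201e+00, -1.49997452e-01]), 'dq': array([-1.69260873e-04,  2.00376653e-03, -6.52902295e-05,  1.80403798e-03,
       -5.11647050e-04, -7.93293729e-05]), 'joint_efforts': array([ 1.95741100e-03, -4.05967355e+01, -2.92635298e+01, -6.37658195e-05,
        5.83316025e-03,  8.45316777e-06]), 'eef_pos': array([0.26174566, 0.6214949 , 0.24889917]), 'tcp_rot': array([ 1.98082305e-01,  9.80184613e-01, -1.15954423e-03, -4.25844677e-04]), 'contact_force': array([ 0.38713375, -0.38694334,  0.22427796]), 'wrist_torque': array([-0.04727345, -0.06604218, -0.05965228]), 'finger_force': 0.0, 'opening': 1.0022246209074626}
scene {'fx': 373.88299784159926, 'fy': 373.88299784159926, 'cx': 253.5775236797148, 'cy': 186.98433216627978, 'xyz': array([ 1.21143105, -0.29996467,  0.98521627]), 'orientation': array([0.28010976, 0.177268  , 0.49850202, 0.80100582])}
scene tray_flat 0.86 [164.2 211. ]
scene tray_stood 0.88 [216.7 198.3]
scene tray_stood 0.65 [194.3 277.2]
scene tray_stood 0.57 [197.
[... 514 characters left out ...]
64 [193.6 205.3]
top bed 0.71 [196.2 206.4]
top buffer 0.54 [195.  206.2]
top buffer 0.46 [319.2 184.9]
top truffle_box 0.87 [235.4 250.4]
top truffle_box 0.58 [250.4 139.1]
top truffle_box 0.43 [170.4 250.8]
top truffle_box 0.27 [194.6 207.4]
{'fx': 293.9762121216963, 'fy': 293.9762121216963, 'cx': 254.18548651147515, 'cy': 197.39682855889598, 'hand_eye': array([[-2.12251812e-03,  9.59404266e-01,  2.82026503e-01,
         7.13322321e-02],
       [ 9.99997616e-01,  1.89164588e-03,  1.09089016e-03,
        -2.18527935e-04],
       [ 5.13110401e-04,  2.82028146e-01, -9.59405994e-01,
        -1.22951657e-01],
       [ 0.00000000e+00,  0.00000000e+00,  0.00000000e+00,
         1.00000000e+00]])}
```

```bash
python3 - <<'E'
import cv2
a=cv2.imread("pics/scene0.png")[110:310,120:380];b=cv2.imread("pics/top0.png")[100:290,130:370]
cv2.imwrite("pics/a.png",cv2.resize(a,None,fx=3,fy=3,interpolation=2));cv2.imwrite("pics/b.png",cv2.resize(b,None,fx=3,fy=3,interpolation=2))
E
```

```text
(no output)
```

View pics/a.png

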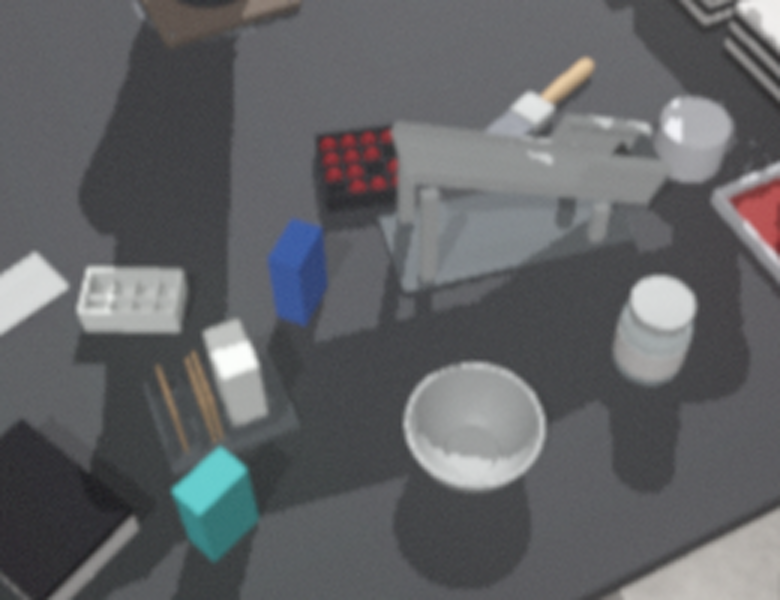

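View pics/b.png

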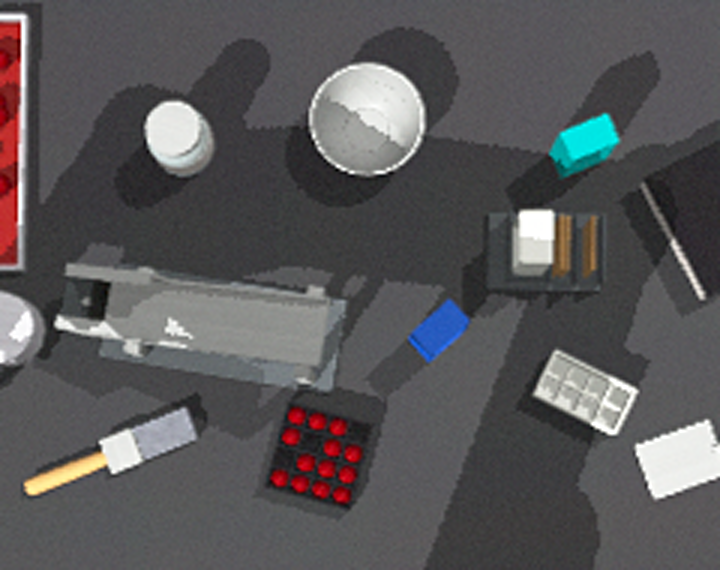

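```bash
cat > h.py <<'E'
from plant import ctrl
import cv2,numpy as np
from scipy.spatial.transform import Rotation as R
from scipy.optimize import least_squares
def cam(name,st=None):
    c=ctrl.get_calibration(name); K=(c["fx"],c["fy"],c["cx"],c["cy"])
    if name=="wrist":
        T=np.eye(4); T[:3,:3]=R.from_quat(st["tcp_rot"]).as_matrix(); T[:3,3]=st["eef_pos"]; T=T@c["hand_eye"]
    else:
        T=np.eye(4); T[:3,:3]=R.from_quat(c["orientation"]).as_matrix(); T[:3,3]=c["xyz"]
    return K,T
def at_z(C,px,z):
    (fx,fy,cx,cy),T=C; px=np.atleast_2d(px).astype(float)
    d=np.c_[(px[:,0]-cx)/fx,-(px[:,1]-cy)/fy,-np.ones(len(px))]@T[:3,:3].T
    return T[:3,3]+d*((np.broadcast_to(z,len(px))-T[2,3])/d[:,2])[:,None]
def proj(C,P):
    (fx,fy,cx,cy),T=C; p=(np.atleast_2d(P)-T[:3,3])@T[:3,:3]
    return np.c_[cx-fx*p[:,0]/p[:,2],cy+fy*p[:,1]/p[:,2]]
S=np.sin(.42);Cc=np.cos(.42)
def bedR(yaw): # columns: bed axes in world
    u=np.array([np.cos(yaw),np.sin(yaw)])
    x=np.r_[u*Cc,S]; y=np.r_[-u[1],u[0],0]; return np.c_[x,y,np.cross(x,y)]
def bedpt(b,P): return np.r_[b[0],b[1],.052]+np.atleast_2d(P)@bedR(b[2]).T
E
python3 - <<'E'
from h import *
C=cam("top"); f=lambda *p:np.array(p)/3+[130,100]
pr=lambda n,p,z:print(n,np.round(at_z(C,f(*p),z),3).tolist())
pr("flat corners rim",[(555,350),(637,382),(612,434),(533,396)],.034)
pr("stood top face",[(518,210),(553,210),(553,240),(518,240)],.11)
pr("turq top",[(552,145),(610,115),(620,142)],.1)
pr("blue top",[(448,298),(468,318),(430,360)],.1)
pr("rack base",[(488,213),(607,213),(605,292),(485,290)],.01)
pr("bed up end",[(325,292),(320,373)],.052+.27*S+.009)
pr("foot",[(65,265),(57,328)],.052+.02)
pr("bowl",[(367,118)],.06); pr("jar",[(172,125)],.1)
pr("truffle",[(322,450)],.026)
E
```

```text
flat corners rim [[0.519, -0.225, 0.034], [0.482, -0.315, 0.034], [0.424, -0.285, 0.034], [0.467, -0.199, 0.034]]
stood top face [[0.664, -0.179, 0.11], [0.664, -0.217, 0.11], [0.631, -0.216, 0.11], [0.632, -0.179, 0.11]]
turq top [[0.738, -0.219, 0.1], [0.77, -0.284, 0.1], [0.74, -0.294, 0.1]]
blue top [[0.571, -0.103, 0.1], [0.549, -0.124, 0.1], [0.504, -0.082, 0.1]]
rack base [[0.679, -0.155, 0.01], [0.677, -0.292, 0.01], [0.586, -0.287, 0.01], [0.59, -0.15, 0.01]]
bed up end [[0.571, 0.028, 0.171], [0.487, 0.034, 0.171]]
foot [[0.616, 0.318, 0.072], [0.547, 0.326, 0.072]]
bowl [[0.781, -0.018, 0.06]]
jar [[0.766, 0.196, 0.1]]
truffle [[0.411, 0.037, 0.026]]
```

>>> {"method": "apply_moves", "body": {"series": [[0.375,-0.5625,0.125,0,0,-1],[0.375,-0.5625,0.125,0,0,-1],[0.375,-0.5625,0.125,0,0,-1],[0.375,-0.5625,0.125,0,0,-1],[0.375,-0.5625,0.125,0,0,-1],[0.375,-0.5625,0.125,0,0,-1],[0.375,-0.5625,0.125,0,0,-1],[0.375,-0.5625,0.125,0,0,-1],[0.375,-0.5625,0.125,0,0,-1],[0.375,-0.5625,0.125,0,0,-1],[0.375,-0.5625,0.125,0,0,-1],[0.375,-0.5625,0.125,0,0,-1],[0.375,-0.5625,0.125,0,0,-1]], "jaw": 1}}

```text
time: 2.33
eef_pos: [0.5614, 0.1732, 0.3501]
tcp_rot: [0.557, 0.83, -0.0, -0.0]
contact_force: [0.4, -0.2, -0.7]
opening: 0.999
finger_force: 0.0
```

```bash
python3 - <<'E'
from h import *
import pickle
st=ctrl.get_state(); im=ctrl.read_camera("wrist"); pickle.dump(st,open("bed.pkl","wb"))
print(st["time"],st["eef_pos"],st["tcp_rot"],ctrl.nose_length)
cv2.imwrite("pics/bed.png",cv2.resize(im[:,:,::-1],(768,576),interpolation=2))
E
```

```text
2.325 [0.56139328 0.17318276 0.35014379] [ 5.57308765e-01  8.30305309e-01 -7.87130516e-05 -1.69023611e-04] 0.019
```

View pics/bed.png

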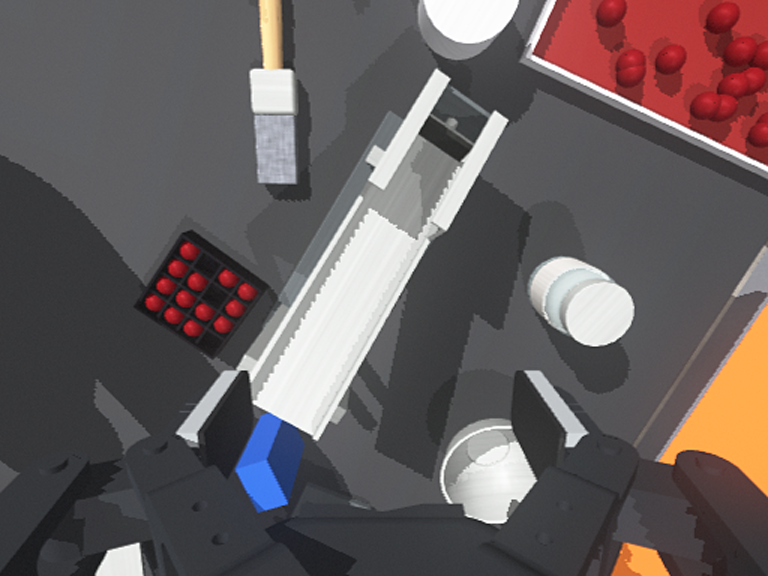

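>>> {"method": "apply_moves", "body": {"series": [[0,-0.425,0,0,0,-1],[0,-0.425,0,0,0,-1],[0,-0.425,0,0,0,-1],[0,-0.425,0,0,0,-1],[0,-0.425,0,0,0,-1],[0,-0.425,0,0,0,-1],[0,-0.425,0,0,0,-1],[0,-0.425,0,0,0,-1],[0,-0.425,0,0,0,-1]]}}

```text
time: 3.5
eef_pos: [0.5622, -0.1665, 0.3505]
tcp_rot: [0.833, 0.554, 0.0, -0.0]
contact_force: [-0.0, -0.1, -0.4]
opening: 0.996
finger_force: 0.0
```

```bash
python3 - <<'E'
from h import *
import pickle
st=ctrl.get_state(); im=ctrl.read_camera("wrist"); pickle.dump(st,open("rack.pkl","wb"))
print(st["time"],st["eef_pos"],st["tcp_rot"])
cv2.imwrite("pics/rack.png",cv2.resize(im[:,:,::-1],(768,576),interpolation=2))
E
```

```text
3.5 [ 0.56223971 -0.1664866   0.35046879] [ 8.32590439e-01  5.53889108e-01  1.27628787e-04 -8.29200203e-06]
```

View pics/rack.png

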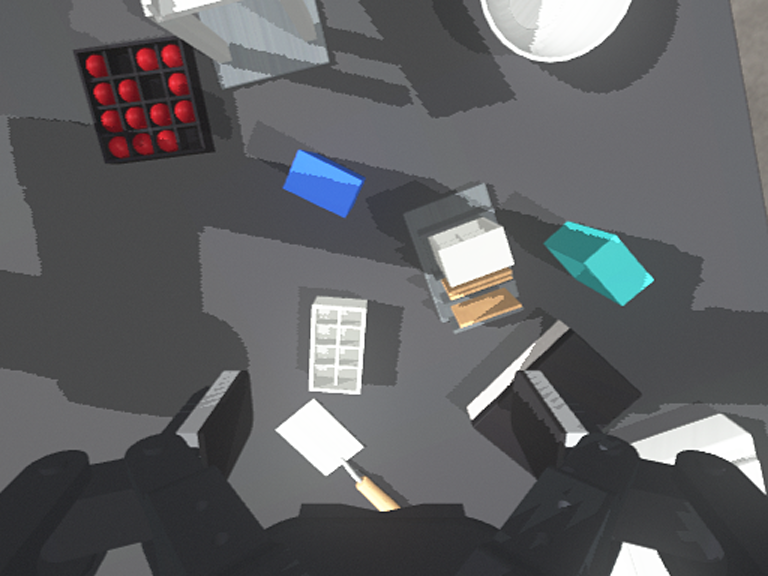

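```bash
python3 - <<'E'
from h import *
import pickle
rm=lambda *p:np.array(p)/1.5
B=cam("wrist",pickle.load(open("bed.pkl","rb"))); K=cam("wrist",pickle.load(open("rack.pkl","rb")))
P=np.array([[80,-22,48],[80,22,48],[270,-32,0],[270,32,0]])/1e3
px=rm((383,188),(437,228),(253,405),(313,430))
r=least_squares(lambda b:(proj(B,bedpt(b,P))-px).ravel(),[.58,.3,-1.74]); print("bed",r.x,np.round(r.fun.reshape(-1,2),1).tolist())
b=r.x
def box(x,y,yaw,l,w,z):
    c=np.array([[l,w],[l,-w],[-l,-w],[-l,w]])/2; q=np.array([[np.cos(yaw),-np.sin(yaw)],[np.sin(yaw),np.cos(yaw)]])
    return np.c_[c@q.T+[x,y],np.full(4,z)]
pf=rm((365,308),(361,394),(309,391),(312,307))
ww=at_z(K,pf,.034); print("flat rim",np.round(ww,3).tolist(),np.linalg.norm(np.diff(ww,axis=0),axis=1))
ps=rm((437,252),(505,228),(513,266),(446,288)); ws=at_z(K,ps,.11); print("stood",np.round(ws,3).tolist(),np.linalg.norm(np.diff(ws,axis=0),axis=1))
def fit(w,l,wd):
    c=w.mean(0); e=w[0]-w[3] if l==.056 else w[0]-w[1]
    d=(w[0]-w[1]+w[3]-w[2]); yaw=np.arctan2(d[1],d[0]); return c[0],c[1],yaw
f=fit(ww,.1,.056); s=fit(ws,.056,.034); print("flat",f,"stood (yaw of width)",s)
im1=cv2.imread("pics/bed.png");im2=cv2.imread("pics/rack.png")
def line(im,C,W,col,cl=True): cv2.polylines(im,[np.round(proj(C,W)*1.5*16).astype(int)],cl,col,1,cv2.LINE_AA,4)
for z,y in((0,32),(.048,22),(.01,36)):
    x=.270 if z<.04 else .08
    x0=0 if z<.04 else -.03
    if z==.01:x0=.08
    line(im1,B,bedpt(b,np.array([[x0,-y/1e3,z],[x,-y/1e3,z],[x,y/1e3,z],[x0,y/1e3,z]])),(0,0,255))
line(im2,K,box(*f,.1,.056,.034),(0,0,255)); line(im2,K,box(*f,.1,.056,0),(0,255,0))
line(im2,K,box(*s,.056,.034,.11),(0,0,255)); line(im2,K,box(*s,.056,.034,.05),(0,255,0))
o=np.hstack([cv2.resize(im1[50:450,220:520],(395,527)),cv2.resize(im2[180:410,290:530][:, :],None,fx=1.65,fy=1.65)[:527]] if 0 else [cv2.resize(im1[50:450,220:520],(395,527)),cv2.resize(im2[170:410,290:470+60],(395,527))])
cv2.imwrite("pics/ov.png",o)
E
```

```text
bed [ 0.57571305  0.27261176 -1.73724334] [[2.3, 2.5], [-1.6, -3.8], [-3.8, -3.1], [3.2, 4.9]]
flat rim [[0.519, -0.225, 0.034], [0.475, -0.316, 0.034], [0.423, -0.29, 0.034], [0.468, -0.203, 0.034]] [0.10071832 0.0578012  0.09827164]
stood [[0.606, -0.182, 0.11], [0.665, -0.185, 0.11], [0.661, -0.218, 0.11], [0.602, -0.214, 0.11]] [0.05865686 0.03323325 0.05884579]
flat (np.float64(0.4712030837355007), np.float64(-0.25864490468609924), np.float64(1.1055375768003863)) stood (yaw of width) (np.float64(0.6335748293847705), np.float64(-0.19987456405964993), np.float64(3.0830873085787007))
```

View pics/ov.png

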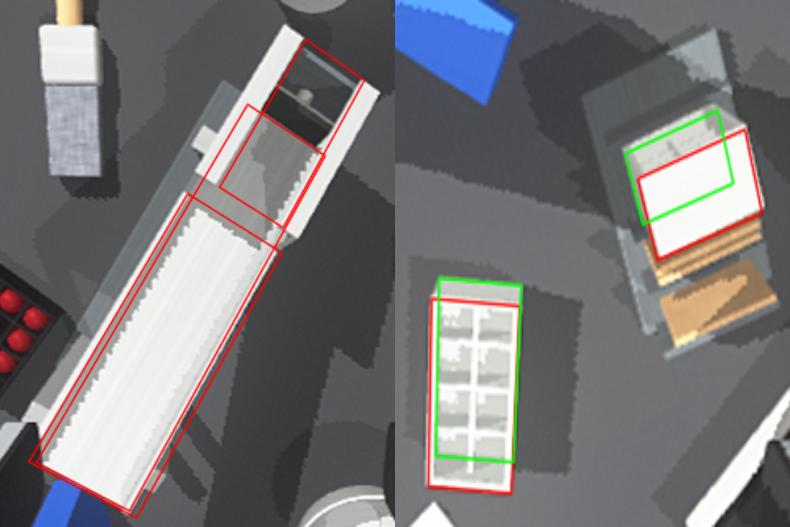

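```bash
python3 - <<'E'
import cv2,numpy as np
im=cv2.imread("pics/bed.png")
a=cv2.resize(im[330:460,220:350],None,fx=3,fy=3,interpolation=2); b=cv2.resize(im[60:260,350:520][:, :],(400,470),interpolation=2)
a=cv2.copyMakeBorder(a,0,80,0,0,0)
for i in range(0,390,60): cv2.putText(a,str(220+i//3),(i,395),0,.4,(255,255,255)); cv2.line(a,(i,0),(i,5),(0,255,255),1); cv2.putText(a,str(330+i//3),(360,i+10),0,.35,(0,255,255))
cv2.imwrite("pics/z.png",np.hstack([a,b]))
E
```

```text
(no output)
```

View pics/z.png

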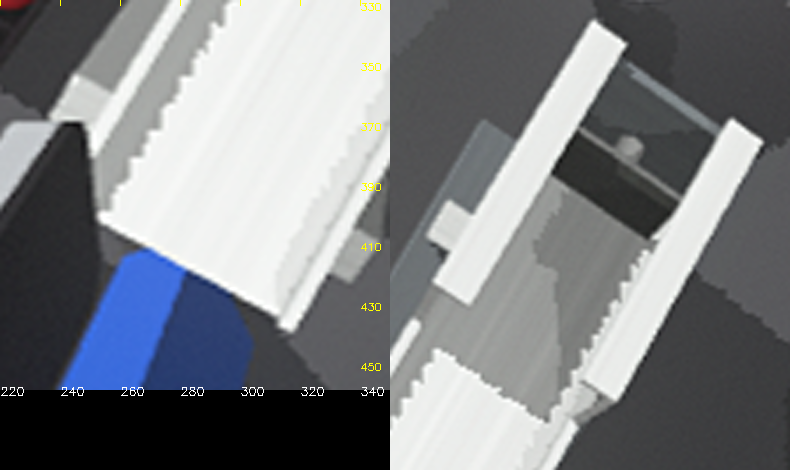

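```bash
python3 - <<'E'
from h import *
import pickle
B=cam("wrist",pickle.load(open("bed.pkl","rb")))
P=np.array([[80,-22,48],[80,22,48],[80,-36,48],[80,36,48],[270,36,10],[270,32,10],[0,-22,48],[0,22,48],[0,-36,48],[0,36,48]])/1e3
px=np.array([(384.8,189.8),(432,221.7),(369,181),(445.6,230),(317.3,440),(313.3,437),(450.7,78.3),(494.5,110.2),(437.5,68.5),(508.5,120.8)])/1.5
def f(b):
    Q=P.copy(); Q[6:,0]=b[3]; return (proj(B,bedpt(b,Q))-px).ravel()
r=least_squares(f,[.58,.3,-1.74,-.03]); b=r.x; print(b,np.round(r.fun.reshape(-1,2),1).tolist())
pr=lambda p:np.round(proj(B,bedpt(b,np.array(p)/1e3))*1.5,0).tolist()
print("floor end",pr([[270,-32,0],[270,32,0]]),"L wall inner",pr([[x,-32,10] for x in(200,230)]),"buffer top",pr([[0,-25,29],[0,25,29]]))
np.save("bed.npy",b[:3])
E
```

```text
[ 0.57424363  0.27283502 -1.75150031 -0.02981326] [[-0.5, 0.0], [-0.1, -0.4], [-0.3, -0.9], [0.7, 0.6], [0.1, 0.2], [-0.2, 0.6], [0.3, 0.3], [0.4, 0.2], [-0.5, -0.0], [0.2, -0.3]]
floor end [[242.0, 397.0], [312.0, 435.0]] L wall inner [[289.0, 320.0], [269.0, 353.0]] buffer top [[423.0, 117.0], [472.0, 151.0]]
```

>>> {"method": "apply_moves", "body": {"series": [[-0.114,-0.113,-0.2,0,0,-0.09],[-0.114,-0.113,-0.2,0,0,-0.09],[-0.114,-0.113,-0.25,0,0,-0.09],[-0.114,-0.113,-0.3,0,0,-0.09],[-0.114,-0.113,-0.35,0,0,-0.09],[-0.114,-0.113,-0.38,0,0,-0.09],[-0.114,-0.113,-0.4025,0,0,-0.09],[-0.114,-0.113,-0.4025,0,0,-0.09],[-0.114,-0.113,-0.4025,0,0,-0.09]]}}

```text
time: 4.68
eef_pos: [0.4722, -0.259, 0.03]
tcp_rot: [0.852, 0.524, 0.001, 0.002]
contact_force: [0.2, 0.0, 0.2]
opening: 1.002
finger_force: 0.0
```

>>> {"method": "apply_moves", "body": {"series": [[0,0,0,0,0,0],[0,0,0,0,0,0],[0,0,0,0,0,0],[0,0,0,0,0,0],[0,0,0,0,0,0]], "jaw": 0, "squeeze": 30}}

```text
time: 5.3
eef_pos: [0.4717, -0.259, 0.0297]
tcp_rot: [0.852, 0.523, 0.0, 0.001]
contact_force: [0.3, 1.3, 5.6]
opening: 0.646
finger_force: 33.5
```

```bash
python3 - <<'E'
from h import *
st=ctrl.get_state(); im=ctrl.read_camera("wrist")
cv2.imwrite("pics/g1.png",cv2.resize(im[180:,60:450,::-1],None,fx=2,fy=2,interpolation=2))
E
```

```text
(no output)
```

View pics/g1.png

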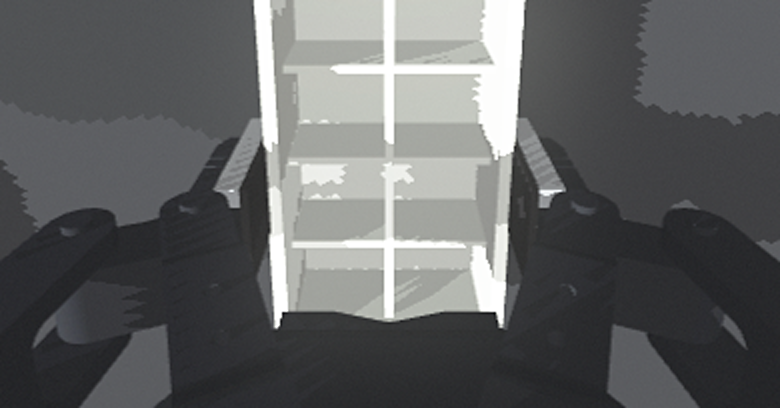

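```bash
cat >> h.py <<'E'
def go(pos,Rm,st=None,cmd=None):
    st=st or ctrl.get_state(); p0=st["eef_pos"] if cmd is None else cmd
    rv=(R.from_matrix(Rm)*R.from_quat(st["tcp_rot"]).inv()).as_rotvec()
    return np.round(np.r_[(np.asarray(pos)-p0)/.8, np.degrees(rv)/45],4).tolist()
def toolR(b,phi): # tool y along bed y; tool z in the bed xz plane, phi from -z toward -x(downhill)
    M=bedR(b[2]); z=-M[:,2]*np.cos(phi)-M[:,0]*np.sin(phi); y=M[:,1]; return np.c_[np.cross(y,z),y,z]
E
python3 - <<'E'
from h import *
b=np.load("bed.npy"); st=ctrl.get_state(); print(st["eef_pos"],st["opening"])
for h in(.09,.04,.012,0): print(h,bedpt(b,[.185,0,.0297+h]).round(4),go(bedpt(b,[.185,0,.0297+h])[0],toolR(b,0)))
E
```

```text
[ 0.47174361 -0.25898117  0.02968393] 0.6508744713340571
0.09 [[0.5527 0.1547 0.2367]] [0.1011, 0.5171, 0.2588, -0.5072, 0.1738, 0.3617]
0.04 [[0.549  0.1346 0.1911]] [0.0966, 0.492, 0.2017, -0.5072, 0.1738, 0.3617]
0.012 [[0.5469 0.1234 0.1655]] [0.094, 0.478, 0.1698, -0.5072, 0.1738, 0.3617]
0 [[0.5461 0.1186 0.1546]] [0.0929, 0.4719, 0.1561, -0.5072, 0.1738, 0.3617]
```

>>> {"method": "apply_moves", "body": {"series": [[0,0,0.07,0,0,0],[0,0,0.15,0,0,0],[0,0,0.22,0,0,0],[0,0.02,0.28,0,0,0],[0.101,0.517,0.28,-0.507,0.174,0.362],[0.101,0.517,0.28,-0.507,0.174,0.362],[0.101,0.517,0.28,-0.507,0.174,0.362],[0.101,0.517,0.28,-0.507,0.174,0.362],[0.101,0.517,0.28,-0.507,0.174,0.362],[0.101,0.517,0.28,-0.507,0.174,0.362],[0.101,0.517,0.27,-0.507,0.174,0.362],[0.101,0.517,0.259,-0.507,0.174,0.362],[0.097,0.492,0.202,-0.507,0.174,0.362],[0.097,0.492,0.202,-0.507,0.174,0.362],[0.097,0.492,0.202,-0.507,0.174,0.362]]}}

```text
time: 7.22
eef_pos: [0.5488, 0.1347, 0.1909]
tcp_rot: [0.752, 0.626, -0.16, 0.133]
contact_force: [-0.1, -0.2, -0.8]
opening: 0.646
finger_force: 32.7
```

```bash
python3 - <<'E'
from h import *
b=np.load("bed.npy"); st=ctrl.get_state(); im=ctrl.read_camera("wrist"); im2=ctrl.read_camera("scene")
M=bedR(b[2]); print((M.T@(st["eef_pos"]-np.r_[b[:2],.052])).round(4), st["contact_force"])
for h in(.012,.004,0,-.002): print(h,go(bedpt(b,[.185,0,.0297+h])[0],toolR(b,0)))
B=cam("wrist",st)
for P in ([[.08,-.022,.048],[.08,.022,.048],[-.03,.022,.048],[-.03,-.022,.048]],[[.08,-.036,.01],[.27,-.036,.01],[.27,.036,.01],[.08,.036,.01]]):
    cv2.polylines(im,[np.round(proj(B,bedpt(b,P))*16).astype(int)],True,(255,0,0),1,cv2.LINE_AA,4)
o=np.hstack([cv2.resize(im[:,100:400,::-1],(450,576)),cv2.resize(im2[110:235,220:300+20,::-1],(350,576))])
cv2.imwrite("pics/p1.png",o)
E
```

```text
[ 0.1849 -0.0002  0.0695] [-0.12002156 -0.18184536 -0.82140186]
0.012 [-0.0034, -0.0149, -0.0333, -0.0019, 0.0019, 0.0013]
0.004 [-0.0041, -0.0189, -0.0424, -0.0019, 0.0019, 0.0013]
0 [-0.0045, -0.0209, -0.047, -0.0019, 0.0019, 0.0013]
-0.002 [-0.0047, -0.0219, -0.0493, -0.0019, 0.0019, 0.0013]
```

View pics/p1.png

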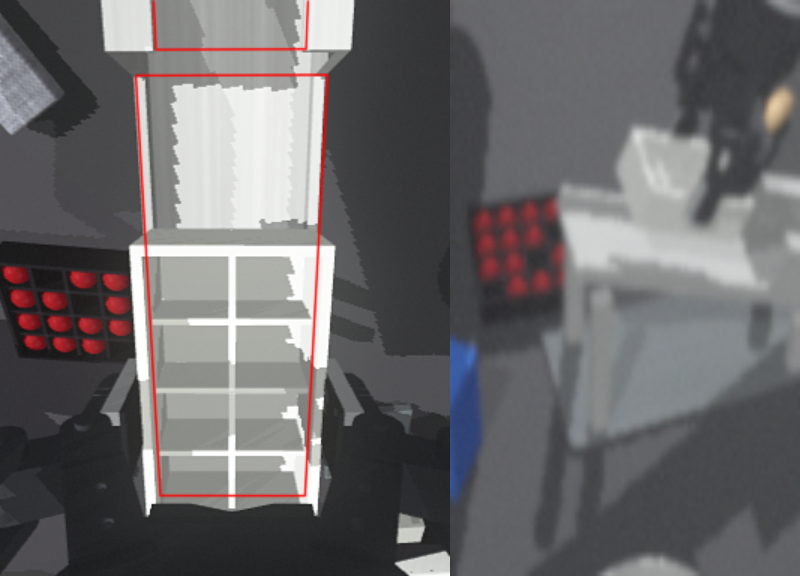

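>>> {"method": "apply_moves", "body": {"series": [[-0.0034,-0.0149,-0.0333,0,0,0],[-0.0041,-0.0189,-0.0424,0,0,0],[-0.0041,-0.0189,-0.0424,0,0,0]]}}

```text
time: 7.7
eef_pos: [0.5454, 0.1202, 0.1565]
tcp_rot: [0.751, 0.626, -0.161, 0.133]
contact_force: [-0.2, -0.2, 0.3]
opening: 0.648
finger_force: 32.8
```

>>> {"method": "apply_moves", "body": {"series": [[-0.0002,-0.001,-0.0023,0,0,0],[-0.0004,-0.002,-0.0046,0,0,0],[-0.0004,-0.002,-0.0046,0,0,0]]}}

```text
time: 8.07
eef_pos: [0.5459, 0.1192, 0.1542]
tcp_rot: [0.751, 0.626, -0.159, 0.133]
contact_force: [-0.6, 4.0, 6.4]
opening: 0.647
finger_force: 33.6
```

>>> {"method": "apply_moves", "body": {"series": [[0,0,0,0,0,0],[0,0,0,0,0,0],[0,0,0,0,0,0]], "jaw": 0.9}}

```text
time: 8.45
eef_pos: [0.5446, 0.1183, 0.1518]
tcp_rot: [0.751, 0.626, -0.161, 0.132]
contact_force: [-0.2, 0.3, -0.6]
opening: 0.894
finger_force: 0.0
```

>>> {"method": "apply_moves", "body": {"series": [[0.002,0.02,0.05,0,0,0],[0.005,0.04,0.09,0,0,0],[0.005,0.04,0.09,0,0,0]]}}

```text
time: 8.82
eef_pos: [0.5506, 0.1515, 0.2275]
tcp_rot: [0.751, 0.626, -0.158, 0.134]
contact_force: [0.1, -0.7, 0.8]
opening: 0.902
finger_force: 0.0
```

```bash
python3 - <<'E'
from h import *
b=np.load("bed.npy"); st=ctrl.get_state(); im=ctrl.read_camera("wrist"); B=cam("wrist",st)
M=bedR(b[2]); print((M.T@(st["eef_pos"]-np.r_[b[:2],.052])).round(4))
cv2.imwrite("pics/w1_raw.png",im[:,:,::-1])
for x in (.1,.2,.235):
    cv2.polylines(im,[np.round(proj(B,bedpt(b,[[x,-.028,.034],[x,.028,.034]]))*16).astype(int)],True,(255,0,0),1,cv2.LINE_AA,4)
cv2.imwrite("pics/w1.png",cv2.resize(im[:,100:400,::-1],(450,576)))
E
```

```text
[ 0.1845 -0.0014  0.1099]
```

View pics/w1.png

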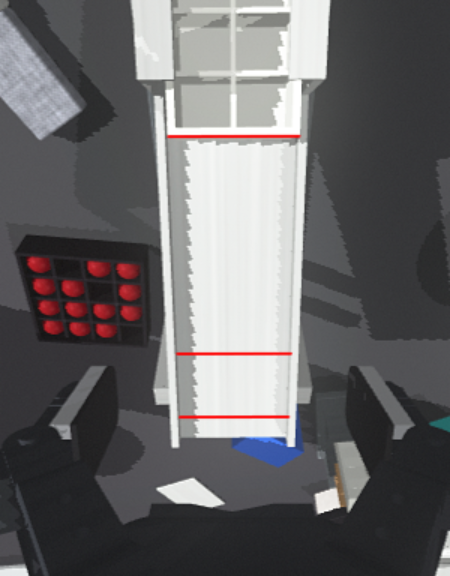

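```bash
cat >> h.py <<'E'
def toolM(M,phi): # M: tray axes as columns
    z=-M[:,2]*np.cos(phi)-M[:,0]*np.sin(phi); y=M[:,1]; return np.c_[np.cross(y,z),y,z]
n=np.array([np.sin(.0585),np.cos(.0585),0]); MS=np.c_[[0,0,1],np.cross(n,[0,0,1]),n]
PS=np.array([.6336,-.1999,.06])-.017*n # tray origin (underside centre)
E
python3 - <<'E'
from h import *
T=toolM(MS,np.pi/4); p=PS+MS@[.03,0,.032]; print(p)
for dz in(.15,.03,0): print(go(p+[0,0,dz],T))
E
```

```text
[ 0.634477   -0.18492566  0.09      ]
[0.1063, -0.4197, 0.0185, -0.4639, 0.0558, 0.1539]
[0.1063, -0.4197, -0.1315, -0.4639, 0.0558, 0.1539]
[0.1063, -0.4197, -0.169, -0.4639, 0.0558, 0.1539]
```

>>> {"method": "apply_moves", "body": {"series": [[0.02,-0.07,0.06,-0.1,0,0],[0.106,-0.42,0.06,-0.464,0.056,0.154],[0.106,-0.42,0.06,-0.464,0.056,0.154],[0.106,-0.42,0.06,-0.464,0.056,0.154],[0.106,-0.42,0.06,-0.464,0.056,0.154],[0.106,-0.42,0.06,-0.464,0.056,0.154],[0.106,-0.42,0.0185,-0.464,0.056,0.154],[0.106,-0.42,0.0185,-0.464,0.056,0.154],[0.106,-0.42,0.0185,-0.464,0.056,0.154],[0.106,-0.42,0.0185,-0.464,0.056,0.154]], "jaw": 1}}

```text
time: 10.12
eef_pos: [0.6342, -0.185, 0.2404]
tcp_rot: [0.672, 0.634, -0.279, 0.263]
contact_force: [0.4, 0.6, -0.5]
opening: 1.001
finger_force: 0.0
```

```bash
python3 - <<'E'
from h import *
st=ctrl.get_state(); im=ctrl.read_camera("wrist"); C=cam("wrist",st)
cv2.imwrite("pics/s_raw.png",im[:,:,::-1]); print(st["qpos"].round(2))
for t in ("tray_stood",):
    for d in ctrl.silhouettes(t,"wrist")[:3]:
        m=d["pixels"]; ys,xs=np.nonzero(m); print(d["p"],xs.min(),xs.max(),ys.min(),ys.max())
# predicted tray corners
c=lambda x,z:[[x,-.028,z],[x,.028,z]]
for nm,P in (("top open",c(.05,.034)),("top back",c(.05,0)),("mid open",c(0,.034))): print(nm,proj(C,PS+np.array(P)@MS.T).round(1).tolist())
# white edges along rows
g=im.min(2).astype(int)
pt=proj(C,PS+np.array(c(.05,.017))@MS.T); r=int(pt[:,1].mean())
for rr in (r,): print("row",rr,g[rr,int(pt[0,0])-25:int(pt[1,0])+25].tolist())
cc=int(pt[:,0].mean()); print("col",cc,g[100:300:2,cc-8].tolist())
T=toolM(MS,np.pi/4); p=PS+MS@[.03,0,.032]
for dz in(.03,0): print(go(p+[0,0,dz],T))
E
```

```text
[-0.19  0.29  1.72 -0.86  1.18  0.24]
0.69 344 404 34 155
0.68 215 298 18 113
top open [[213.1, 77.2], [296.0, 77.2]]
top back [[218.6, 113.8], [290.6, 113.8]]
mid open [[217.6, 32.0], [291.7, 31.9]]
row 96 [78, 77, 79, 77, 74, 76, 76, 75, 77, 74, 78, 79, 77, 79, 78, 79, 78, 76, 78, 78, 80, 79, 78, 79, 79, 76, 94, 156, 193, 190, 190, 189, 189, 188, 190, 191, 190, 190, 190, 190, 189, 190, 190, 189, 190, 190, 191, 191, 190, 190, 189, 190, 190, 190, 191, 190, 190, 191, 190, 189, 189, 191, 191, 190, 191, 191, 189, 192, 190, 189, 191, 190, 190, 190, 189, 189, 191, 192, 192, 192, 192, 191, 192, 191, 191, 191, 192, 190, 192, 191, 193, 192, 191, 192, 190, 192, 190, 191, 192, 192, 191, 192, 192, 187, 137, 55, 60, 59, 62, 61, 60, 59, 60, 59, 60, 58, 58, 60, 58, 58, 59, 58, 59, 55, 59, 57, 58]
col 254 [192, 190, 190, 190, 190, 190, 166, 107, 107, 107, 105, 105, 106, 138, 62, 73, 74, 72, 73, 69, 116, 233, 227, 232, 233, 231, 231, 233, 242, 40, 47, 45, 64, 46, 46, 46, 46, 47, 46, 47, 45, 45, 43, 46, 42, 43, 73, 79, 78, 80, 80, 80, 79, 79, 75, 80, 55, 56, 55, 57, 58, 57, 58, 57, 58, 58, 55, 59, 58, 56, 92, 126, 123, 123, 122, 123, 121, 125, 125, 123, 124, 122, 123, 121, 123, 122, 123, 122, 122, 122, 121, 122, 122, 120, 122, 117, 121, 121, 120, 119]
[0.0003, 0.0, -0.1506, 0.0018, -0.0002, 0.0003]
[0.0003, 0.0, -0.1881, 0.0018, -0.0002, 0.0003]
```

>>> {"method": "apply_moves", "body": {"series": [[0.001,0,-0.07,0,0,0],[0.001,0,-0.12,0,0,0],[0.001,0,-0.15,0,0,0],[0.001,0,-0.175,0,0,0],[0.001,0,-0.188,0,0,0],[0.001,0,-0.188,0,0,0],[0.001,0,-0.188,0,0,0]]}}

```text
time: 11.1
eef_pos: [0.6354, -0.1857, 0.0902]
tcp_rot: [0.672, 0.633, -0.279, 0.263]
contact_force: [-0.4, -0.8, 0.4]
opening: 0.995
finger_force: 0.0
```

>>> {"method": "apply_moves", "body": {"series": [[0,0,0,0,0,0],[0,0,0,0,0,0],[0,0,0,0,0,0],[0,0,0,0,0,0],[0,0,0,0,0,0]], "jaw": 0, "squeeze": 35}}

```text
time: 11.72
eef_pos: [0.6351, -0.1856, 0.0898]
tcp_rot: [0.672, 0.633, -0.279, 0.263]
contact_force: [1.0, 1.9, 4.4]
opening: 0.648
finger_force: 39.1
```

>>> {"method": "apply_moves", "body": {"series": [[0,0,0.03,0,0,0],[0,0,0.08,0,0,0],[0,0,0.13,0,0,0],[0,0,0.19,0,0,0],[0,0,0.25,0,0,0],[0,0,0.25,0,0,0],[0,0,0.25,0,0,0]]}}

```text
time: 12.6
eef_pos: [0.6335, -0.1852, 0.2879]
tcp_rot: [0.672, 0.634, -0.28, 0.261]
contact_force: [0.2, -0.3, -1.0]
opening: 0.651
finger_force: 38.9
```

```bash
python3 - <<'E'
from h import *
b=np.load("bed.npy"); st=ctrl.get_state(); im=ctrl.read_camera("wrist"); C=cam("wrist",st)
cv2.imwrite("pics/s2_raw.png",im[:,:,::-1])
Rt=R.from_quat(st["tcp_rot"]).as_matrix(); M=Rt@toolM(np.eye(3),np.pi/4).T; o=st["eef_pos"]-M@[.03,0,.032]
for nm,x,z in(("top open",.05,.034),("top back",.05,0),("bot open",-.05,.034)): print(nm,proj(C,o+np.array([[x,-.028,z],[x,.028,z]])@M.T).round(1).tolist())
for d in ctrl.silhouettes("tray_stood","wrist")[:2]:
    ys,xs=np.nonzero(d["pixels"]); print(d["p"],xs.min(),xs.max(),ys.min(),ys.max())
g=im.min(2).astype(int); print("rows 60..",g[60:300:2,275].tolist())
f=bedpt(b,[.185+.03,0,.032+.06])[0]; print(f,go(f,toolR(b,np.pi/4)))
E
```

```text
top open [[188.6, 315.6], [318.3, 315.7]]
top back [[201.2, 323.5], [306.2, 323.6]]
bot open [[206.8, 135.5], [301.0, 135.5]]
0.77 339 395 7 120
0.68 190 320 133 323
rows 60.. [72, 81, 86, 85, 93, 94, 94, 96, 98, 98, 99, 99, 101, 98, 101, 104, 130, 64, 67, 68, 67, 68, 75, 230, 224, 226, 230, 228, 225, 226, 139, 46, 49, 50, 50, 51, 64, 151, 150, 134, 135, 135, 135, 135, 134, 134, 133, 134, 135, 136, 135, 135, 134, 136, 151, 151, 150, 151, 151, 150, 151, 134, 136, 134, 136, 134, 135, 135, 136, 163, 151, 151, 151, 150, 151, 149, 150, 151, 149, 151, 138, 135, 136, 136, 136, 135, 135, 151, 150, 150, 149, 150, 151, 152, 149, 151, 151, 151, 150, 150, 150, 151, 138, 134, 135, 136, 135, 152, 150, 150, 149, 151, 150, 149, 149, 151, 150, 150, 150, 151]
[0.54570373 0.11662053 0.22367268] [-0.1094, 0.3774, -0.0778, 1.4541, -0.1838, -0.1408]
```

>>> {"method": "apply_moves", "body": {"series": [[-0.02,0.05,0.04,0.2,-0.025,-0.02],[-0.055,0.12,0.04,0.4,-0.05,-0.04],[-0.109,0.25,0.04,0.727,-0.092,-0.07],[-0.109,0.25,0.04,0.727,-0.092,-0.07],[-0.109,0.25,0.04,0.727,-0.092,-0.07],[-0.109,0.377,0.04,0.95,-0.12,-0.092],[-0.109,0.377,0.04,0.95,-0.12,-0.092],[-0.109,0.377,0.04,0.95,-0.12,-0.092],[-0.109,0.377,0.04,0.95,-0.12,-0.092]]}}

```text
time: 13.82
eef_pos: [0.5472, 0.1153, 0.3193]
tcp_rot: [0.755, 0.655, -0.009, 0.018]
contact_force: [-0.1, -0.6, -0.8]
opening: 0.649
finger_force: 39.0
```

```bash
python3 - <<'E'
from h import *
b=np.load("bed.npy"); st=ctrl.get_state()
for h in(.06,.03): print(go(bedpt(b,[.215,0,.032+h])[0],toolR(b,np.pi/4)))
E
```

```text
[-0.0019, 0.0016, -0.1195, 0.5082, -0.0633, -0.045]
[-0.0046, -0.0134, -0.1537, 0.5082, -0.0633, -0.045]
```

>>> {"method": "apply_moves", "body": {"series": [[-0.001,0.0016,0,0.25,-0.03,-0.022],[-0.0019,0.0016,0,0.508,-0.063,-0.045],[-0.0019,0.0016,0,0.508,-0.063,-0.045],[-0.0019,0.0016,-0.06,0.508,-0.063,-0.045],[-0.0019,0.0016,-0.1195,0.508,-0.063,-0.045],[-0.0046,-0.0134,-0.1537,0.508,-0.063,-0.045],[-0.0046,-0.0134,-0.1537,0.508,-0.063,-0.045],[-0.0046,-0.0134,-0.1537,0.508,-0.063,-0.045]]}}

```text
time: 14.82
eef_pos: [0.5446, 0.1054, 0.1993]
tcp_rot: [0.755, 0.63, 0.141, -0.115]
contact_force: [0.9, 0.6, -0.2]
opening: 0.653
finger_force: 38.9
```

```bash
python3 - <<'E'
from h import *
b=np.load("bed.npy"); st=ctrl.get_state(); im=ctrl.read_camera("wrist"); C=cam("wrist",st)
cv2.imwrite("pics/s3_raw.png",im[:,:,::-1])
M=bedR(b[2]); print((M.T@(st["eef_pos"]-np.r_[b[:2],.052])).round(4))
for h in(.012,.004,.001): print(h,go(bedpt(b,[.215,0,.032+h])[0],toolR(b,np.pi/4)))
g=im.min(2).astype(int)
for x,z,w in((.11,.010,.036),(.135,.034,.028)):
    p=proj(C,bedpt(b,[[x,-w,z],[x,w,z]])); r=int(round(p[0,1])); print(p.round(1).tolist(),r,g[r,int(p[0,0])-12:int(p[0,0])+13].tolist(),g[r,int(p[1,0])-12:int(p[1,0])+13].tolist())
for d in ctrl.silhouettes("tray_flat","wrist")[:3]:
    ys,xs=np.nonzero(d["pixels"]); print(d["p"],xs.min(),xs.max(),ys.min(),ys.max())
E
```

```text
[0.2153 0.001  0.0652]
0.012 [-0.0034, -0.0102, -0.025, -0.0005, 0.0071, 0.0008]
0.004 [-0.0041, -0.0142, -0.0342, -0.0005, 0.0071, 0.0008]
0.001 [-0.0044, -0.0157, -0.0376, -0.0005, 0.0071, 0.0008]
[[207.3, 157.3], [296.5, 157.1]] 157 [81, 83, 85, 85, 83, 83, 85, 81, 77, 152, 254, 255, 254, 255, 255, 245, 147, 154, 155, 154, 153, 163, 188, 186, 187] [149, 151, 151, 150, 150, 150, 149, 150, 148, 144, 186, 241, 237, 236, 242, 253, 255, 254, 255, 255, 255, 66, 71, 74, 76]
[[211.4, 165.9], [292.0, 165.7]] 166 [83, 83, 83, 78, 138, 248, 255, 255, 255, 255, 244, 147, 153, 155, 155, 155, 155, 155, 154, 164, 188, 187, 187, 187, 187] [151, 153, 151, 150, 150, 150, 151, 150, 149, 150, 150, 150, 142, 178, 241, 237, 237, 236, 235, 242, 253, 255, 254, 255, 255]
0.55 216 289 45 133
```

>>> {"method": "apply_moves", "body": {"series": [[-0.0034,-0.0102,-0.025,0,0.007,0],[-0.0041,-0.0142,-0.0342,0,0.007,0],[-0.0041,-0.0142,-0.0342,0,0.007,0]]}}

```text
time: 15.3
eef_pos: [0.5395, 0.0938, 0.1689]
tcp_rot: [0.756, 0.629, 0.138, -0.119]
contact_force: [-0.9, -0.0, -0.1]
opening: 0.647
finger_force: 39.0
```

>>> {"method": "apply_moves", "body": {"series": [[-0.0002,-0.001,-0.0023,0,0,0],[-0.0004,-0.002,-0.0046,0,0,0],[-0.0004,-0.002,-0.0046,0,0,0]]}}

```text
time: 15.68
eef_pos: [0.5404, 0.0926, 0.1673]
tcp_rot: [0.756, 0.629, 0.139, -0.118]
contact_force: [0.4, 0.6, -0.3]
opening: 0.647
finger_force: 38.9
```

```bash
python3 - <<'E'
from h import *
b=np.load("bed.npy"); st=ctrl.get_state(); M=bedR(b[2]); print((M.T@(st["eef_pos"]-np.r_[b[:2],.052])).round(4),st["contact_force"])
for h in(0,-.002): print(h,go(bedpt(b,[.215,0,.032+h])[0],toolR(b,np.pi/4)))
E
```

```text
[ 0.2145 -0.0009  0.0305] [ 0.44895764  0.56829572 -0.28899242]
0 [0.0012, -0.0, 0.002, -0.0021, -0.003, 0.0014]
-0.002 [0.001, -0.001, -0.0003, -0.0021, -0.003, 0.0014]
```

>>> {"method": "apply_moves", "body": {"series": [[0.001,-0.0008,-0.0017,0,0,0],[0.001,-0.0008,-0.0017,0,0,0],[0.001,-0.0008,-0.0017,0,0,0]]}}

```text
time: 16.05
eef_pos: [0.5413, 0.0926, 0.1671]
tcp_rot: [0.756, 0.629, 0.14, -0.118]
contact_force: [-1.3, 2.8, 4.9]
opening: 0.648
finger_force: 39.2
```

>>> {"method": "apply_moves", "body": {"series": [[0,-0.0008,-0.0017,0,0,0],[0,-0.0008,-0.0017,0,0,0],[0,-0.0008,-0.0017,0,0,0]]}}

```text
time: 16.42
eef_pos: [0.5417, 0.0926, 0.167]
tcp_rot: [0.755, 0.629, 0.141, -0.119]
contact_force: [-2.6, 3.6, 10.2]
opening: 0.648
finger_force: 39.4
```

>>> {"method": "apply_moves", "body": {"series": [[0,0.001,0.003,0,0,0],[0,0.001,0.003,0,0,0],[0,0.001,0.003,0,0,0],[0,0.001,0.003,0,0,0]], "jaw": 0.9}}

```text
time: 16.92
eef_pos: [0.5406, 0.0918, 0.166]
tcp_rot: [0.756, 0.629, 0.139, -0.118]
contact_force: [0.6, 0.0, -0.6]
opening: 0.9
finger_force: 0.0
```

>>> {"method": "apply_moves", "body": {"series": [[0.002,0.01,0.04,0,0,0],[0.005,0.02,0.09,0,0,0],[0.005,0.02,0.09,0,0,0],[0.005,0.02,0.09,0,0,0]]}}

```text
time: 17.42
eef_pos: [0.5444, 0.1078, 0.2376]
tcp_rot: [0.756, 0.629, 0.138, -0.118]
contact_force: [0.1, 0.5, 0.2]
opening: 0.904
finger_force: 0.0
```

```bash
python3 - <<'E'
from h import *
b=np.load("bed.npy"); st=ctrl.get_state(); im=ctrl.read_camera("wrist"); B=cam("wrist",st)
M=bedR(b[2]); print((M.T@(st["eef_pos"]-np.r_[b[:2],.052])).round(4))
cv2.imwrite("pics/w2_raw.png",im[:,:,::-1])
for x in (.1,.2,.235):
    p=bedpt(b,[[x,-.028,.034],[x,.028,.034]]); print(x,proj(B,p).round(1).tolist())
    cv2.polylines(im,[np.round(proj(B,p)*16).astype(int)],True,(255,0,0),1,cv2.LINE_AA,4)
cv2.imwrite("pics/w2.png",cv2.resize(im[:,100:400,::-1],(450,576)))
E
```

```text
[0.2288 0.0003 0.1011]
0.1 [[222.1, 143.7], [285.7, 143.4]]
0.2 [[214.9, 253.8], [292.9, 253.6]]
0.235 [[211.5, 305.1], [296.2, 305.0]]
```

View pics/w2.png

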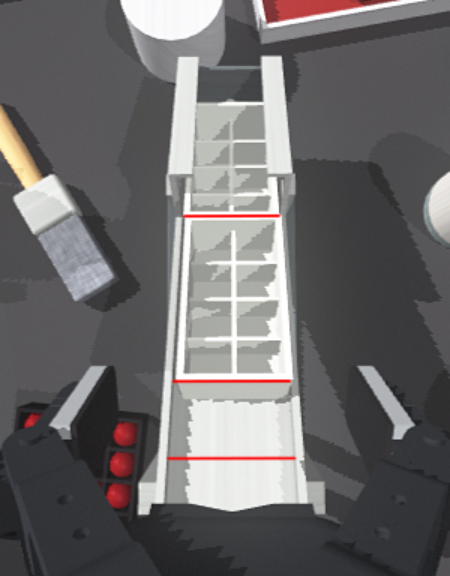

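```bash
python3 - <<'E'
import cv2
g=cv2.imread("pics/w2_raw.png",0)
for c in(240,270): print(c,g[130:165,c].tolist(),g[236:272,c].tolist())
E
```

```text
240 [202, 189, 191, 192, 193, 193, 191, 150, 151, 148, 168, 255, 255, 254, 255, 255, 242, 188, 193, 191, 193, 193, 193, 194, 194, 194, 193, 194, 193, 193, 193, 192, 194, 193, 194] [165, 168, 168, 168, 167, 169, 168, 167, 167, 168, 167, 165, 182, 255, 255, 255, 255, 220, 188, 190, 190, 191, 191, 190, 190, 191, 191, 190, 190, 194, 235, 241, 240, 239, 238, 238]
270 [245, 177, 179, 149, 150, 152, 152, 153, 153, 148, 180, 255, 255, 254, 255, 255, 242, 188, 193, 192, 193, 194, 193, 194, 194, 193, 182, 181, 153, 155, 153, 155, 154, 154, 154] [166, 170, 169, 168, 168, 171, 170, 170, 170, 171, 169, 167, 183, 255, 255, 255, 255, 221, 188, 191, 191, 192, 194, 191, 192, 191, 192, 191, 192, 192, 152, 153, 164, 241, 236, 235]
```

```bash
python3 -c "
from plant import ctrl
print(ctrl.sign_off())"
```

```text
the job is handed in; nothing more can be done
None
```

Both trays lie flat and open side up in the chute. Each slid down by itself: the lower one sits at the buffer, the upper one is right against it with no visible gap, and the job was handed in at about 17.5 s.

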